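# Shut the curing box drawer to its catch and start it

### The job

A finished model dome lies in the open drawer of the small white curing box. Push the drawer gently but firmly home until it snaps past its catch and stays fully shut against its stop, without slamming or ramming it; then twist the spring-return start knob on top of the box clockwise all the way to its stop and let it spring back. Leave the glue bottle, the barrel and the model dome beside the box where they stand.

Things in the scene. Friction and masses are not known exactly. Their poses are not given: they have to be found in the camera images.
- curing_box: fixed white box, 194 (x) x 160 (y) x 99 mm high. Origin: centre of its underside; x runs from drawer front to back, y left, z up. The top plate (z 85 to 99 mm) overhangs the shut drawer's face by 10 to 28 mm, front edge at x = -98 mm: to push low on the face all the way home the tool must lean back over 30 degrees from vertical (fingers forward and down, wrist towards the robot)
- drawer (a joint): how far the drawer is open, m, along the box's x axis; up to 0.09. Its home is where it meets its end stop, set differently each time, at a reading of 0 to 0.018. Stays where left, 2 N of drag, more if fast. A sprung roller resists from 17 to 4 mm before home with up to about 10 N and pushes the drawer out again if let go there; past that it pulls the drawer home and holds it with 4 N
- catch_pin (a joint): height of the 8 mm steel tell-tale pin in the slot on the right of the box's top, m: 0 down (drawer open), about 0.007 as the roller is passed, about 0.0065 when the drawer is released and sits in its catch; driven by the catch, not to be touched
- drawer_push (a point): middle of the drawer's flat front face, 32 mm above the table, the place to push; moves with the drawer; when home it is at x = -88 to -70 mm in the box's frame. The grey front is 136 mm wide, 18 to 76 mm above the table, with a 44 mm wide, 14 mm deep finger notch in its top edge; no handle
- start_knob (a joint): turn of the knob, rad: 0 at rest, grows clockwise seen from above, hard stop at 1.2; a spring (about 0.12 N m at the stop) turns it back to 0 when released
- knob_grip (a point): on the black knob's upright axis, 28.5 mm above the box's top, at x = -10, y = 30 mm in the box's frame. The knob's bar grip is 40 mm long, 12 mm thick, its top 11 mm above this point, its round foot (42 mm across) ending 14 mm below it. This point's x axis lies along the bar (at rest along the box's x axis), z up
- glue: white glue bottle with an orange cap, 30 mm across, 74 mm tall, standing loose to the right of the box; origin at the centre of its underside; leave alone
- barrel: dark model barrel, 27 mm across, 34 mm tall, standing loose to the left of the box near its front; origin at the centre of its underside; leave alone
- small_dome: plaster model dome on a square foot, 66 x 66 x 30 mm, loose to the left of the box; origin at the centre of its underside; leave alone

How it is judged:
On the way, in this order (a step that is already met when the one before it is completed fails the run):
1. the drawer has been pushed in and rests in its catch (tell-tale pin up), with the knob not yet turned (value of joint catch_pin above 0.0035 m and value of joint drawer below 0.022 m and velocity of joint drawer above -0.003 m/s and value of joint start_knob below 0.2 rad), for 0.2 s.
2. the knob has been twisted to its stop, with the drawer still home (value of joint start_knob above 1.1 rad and value of joint catch_pin above 0.0035 m and value of joint drawer below 0.022 m), for 0.05 s.
At the end, for the whole second after the job is handed in: the drawer is home in its catch (the tell-tale pin is up by more than 3.5 mm and the drawer less than 22 mm open), the knob has been within 0.1 rad of its stop after that and is back within 0.1 rad of rest, released (value of joint catch_pin above 0.0035 m and value of joint drawer below 0.022 m and value of joint start_knob below 0.1 rad); the robot touches nothing.
It fails at once if the drawer is slammed (moves inward faster than 0.3 m/s) (velocity of joint drawer below -0.3 m/s).
It fails at once if the drawer is rammed (the robot presses the box with more than 40 N while its fingers are below the top plate's upper face) (contact force between any of the fingers, the arm and curing_box above 40 N and z of the grasp point in the frame of curing_box below 0.095 m).
It fails at once if a bystander is moved more than 20 mm or tipped (distance of any of glue, barrel, small_dome from where it was at the start of the episode above 0.02 m or angle between any of glue, barrel's own z axis and vertical above 0.5 rad).
It also fails if it takes over 54 s, if anything falls off the work surface, if the arm or the gripper's body presses on something with over 40 N, if the wrist force passes 120 N, or if a joint passes its speed limit or range.

### The arm

A 7-joint arm with a two-finger parallel gripper is mounted at the origin on a cart in front of the work surface, level with it; the furniture and walls round the work are solid. World frame = base frame: x ahead of the robot, y to its left, z up, the work surface at z = 0. Lengths are in m, angles in rad, forces in N, time in s.
With the tool pointing down it reaches from about 0.4 to 0.85 m from the base axis. Payload 10.4 kg.
Tool frame: the origin (TCP) lies midway between the tips of the shut fingers; the grasp point (between the pads) lies r.grip_point_offset behind it (r.grip_point_offset is the distance from the TCP to the grasp point, in m); z points along the fingers, y is the line along which they close (so a half turn about z gives the same grasp; the last joint's range is limited). The gripper opens to 87 mm and grips with 3 to 60 N. Pads are 19 mm wide; open, the fingers measure 117 mm over their backs; the gripper's body (75 mm by 190 mm) begins 51 mm behind the grasp point.
Start: joints at [-1.289, 0.332, -0.065, 1.46, 0.022, 1.35, -0.088], TCP at [0.188, 0.596, 0.223] pointing down, gripper open.
Joint ranges: [-2.6, 2.6], [-0.5, 2.12], [-1.47, 1.34], [0.16, 2.42], [-1.27, 4.41], [0.06, 2.06], [-2.6, 2.6]. Speed limits (rad/s): [2.22, 2.22, 2.79, 2.79, 3.14, 3.14, 3.14].

### API

Orientations are given as a unit quaternion [x, y, z, w].
In Python, from bench import r gives the robot as it stands.
- The arm moves only by the tool play_rows, never from a script. Its arguments are lists of equal length, an entry for each row: "claw": the closure, from 0 (fully open) to 1 (shut); "delta_pos": the shift along the tool's x, y, z scaled (see below), a list of three; "delta_rot": the turn, a rotation vector about the tool's x, y, z scaled (see below), a list of three. A call has 1 to 8 rows; each row shifts and turns the commanded pose from where the row before left it, along the tool's axes as they then stand; what a row does not reach is not made up. The controller multiplies each number of a shift by 200 mm and each number of a turn by pi rad. A row lasts 1/10 s, in which the tool goes at most 50 mm and 8.59 degrees, less where a joint would pass 70% of its speed; a pose out of reach is approached as far as the arm can. A call with a number of a shift or a turn outside -1 to 1 is refused whole. A call with a gripper value outside its range is refused whole. The fingers move at their own pace and stop on an object; "squeeze" is the grip in N (left out, the last holds). Time passes only in rows, so rows that do not move let the fingers close. It gives the time, the measured TCP pose, the force, the opening and the grip force at its end, in the units of the state.
- r.read_state(): the state, without advancing time (a new reading comes with each control period).
- r.camera(name): name is "side" or "top"; returns a dict with "pixels" (400x640x3 uint8, red, green, blue), "camera_matrix" (3x3 intrinsics, pixels), "cam_to_world" (4x4, takes a point from camera to world coordinates). Camera axes: x right, y up, looking along -z (the intrinsics and any distortion apply to the point x, -y, -z); pixel columns grow to the right and rows downward; lengths in m; the calibration is good to about 2 mm. A picture is of the moment at which its call begins. There is no depth.
- r.close_job(): hands the job in; it is judged then, once.
The state is a dict: "time": time; "joint_positions": joint angles; "joint_vel": joint speeds; "joint_torque": joint torques, N m; "ee_pos": TCP position; "eef_rot": TCP orientation; "ft_force": force on the tool from outside, world axes, zero at the start; "torque": the same for the moment, N m; "width": finger opening in m; "grip_force": force on a finger pad.
Only numpy, scipy, OpenCV 4.12 (cv2) and the standard library are available. Lean on these libraries where they do the work, as an engineer would, in place of code of your own. Each camera call takes 0.05 s, during which the arm holds its last target. There are 200 camera calls.

## Working session

There is one attempt and no reset: what is moved stays moved. The work goes in short steps, Python scripts to look and compute and a tool call to move; the robot and the scene stay as the last step left them, time stands still between calls to the robot, and variables do not carry over. Pictures are saved under pics/ and viewed, at most 10 in all, crops included, and the job is handed in when it is done.

Besides the shell and the picture viewer there is one more tool, called after "Emit:" by a JSON object that holds its "api" and its "payload". play_rows: Moves the arm, as the interface text tells. Shifts and turns lie within -1 to 1; 1 stands for 200 mm of shift or pi rad of turn. Its arguments: {"type":"object","properties":{"claw":{"type":"array"},"delta_pos":{"type":"array"},"delta_rot":{"type":"array"},"squeeze":{"type":"number"}},"required":["claw","delta_pos","delta_rot"]}

```bash
mkdir -p pics; ls
python3 - <<'E'
from bench import r
import cv2,numpy as np
for n in("side","top"):
    c=r.camera(n); np.savez(f"pics/{n}0.npz",**c); cv2.imwrite(f"pics/{n}0.png",c["pixels"][:,:,::-1])
    print(n,c["camera_matrix"].tolist(),np.round(c["cam_to_world"],4).tolist(), c.keys())
s=r.read_state();print({k:np.round(v,3).tolist() for k,v in s.items()},r.grip_point_offset)
E
```

```text
pics
side [[436.12775802127925, 0.0, 316.6913729048586], [0.0, 436.12775802127925, 201.7189506844489], [0.0, 0.0, 1.0]] [[0.9524, 0.1696, -0.2534, 0.3884], [-0.3049, 0.5199, -0.798, -0.4442], [-0.0037, 0.8372, 0.5468, 0.5789], [0.0, 0.0, 0.0, 1.0]] dict_keys(['pixels', 'camera_matrix', 'cam_to_world'])
top [[471.47345279753955, 0.0, 318.1888936604624], [0.0, 471.47345279753955, 203.17287935470821], [0.0, 0.0, 1.0]] [[0.0147, 0.9873, -0.158, 0.4456], [-0.9997, 0.0178, 0.0181, 0.2581], [0.0206, 0.1577, 0.9873, 0.9513], [0.0, 0.0, 0.0, 1.0]] dict_keys(['pixels', 'camera_matrix', 'cam_to_world'])
{'time': 0.1, 'joint_positions': [-1.289, 0.333, -0.065, 1.461, 0.022, 1.35, -0.088], 'joint_vel': [-0.001, -0.001, 0.001, -0.002, -0.003, -0.003, -0.001], 'joint_torque': [0.001, -62.454, 0.025, -39.072, -0.061, 0.037, 0.0], 'ee_pos': [0.187, 0.596, 0.222], 'eef_rot': [0.152, 0.988, -0.001, -0.0], 'ft_force': [-0.655, -0.075, 1.143], 'torque': [0.017, 0.021, -0.006], 'grip_force': 0.0, 'width': 0.087} 0.0187
```

View pics/side0.png

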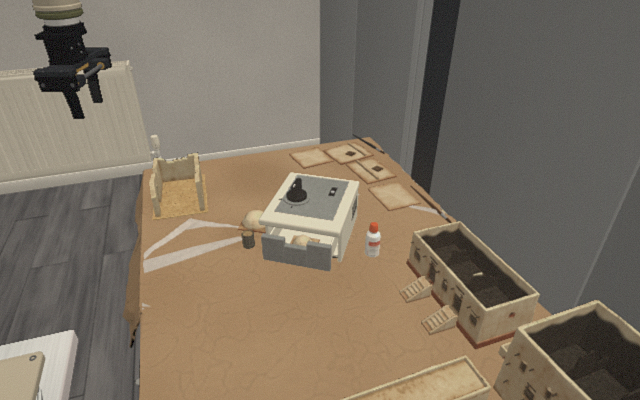

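View pics/top0.png

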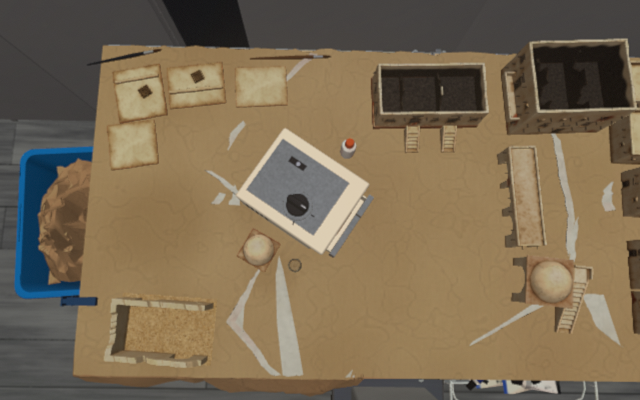

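The side view shows the box near (310,215) with its drawer open towards the camera, the barrel at (248,240) and the glue at (373,240). In the top view the plate corners are at about (286,130), (368,187), (322,252) and (238,195). The drawer face is near (352,225), the knob at (297,205), the glue at (348,148) and the barrel at (295,265).

```bash
cat > h.py <<'E'
import numpy as np,cv2
def cast(c,uv,z):
    K,T=c["camera_matrix"],c["cam_to_world"]
    out=[]
    for u,v in np.atleast_2d(uv):
        d=np.linalg.inv(K)@[u,v,1]; d=T[:3,:3]@(d*[1,-1,-1]); o=T[:3,3]
        out.append(o+d*(z-o[2])/d[2])
    return np.array(out)
def proj(c,P):
    K,T=c["camera_matrix"],c["cam_to_world"]
    p=(np.atleast_2d(P)-T[:3,3])@T[:3,:3]*[1,-1,-1]; q=p@K.T
    return q[:,:2]/q[:,2:]
E
python3 - <<'E'
import numpy as np,cv2
from h import *
T=dict(np.load("pics/top0.npz"));S=dict(np.load("pics/side0.npz"))
def quad(c,roi,seed):
    im=c["pixels"][:,:,::-1].copy();hsv=cv2.cvtColor(im,cv2.COLOR_BGR2HSV)
    m=((hsv[...,1]<70)&(hsv[...,2]>175)).astype(np.uint8)
    k=np.zeros_like(m);x0,y0,x1,y1=roi;k[y0:y1,x0:x1]=m[y0:y1,x0:x1]
    k=cv2.morphologyEx(k,cv2.MORPH_OPEN,np.ones((3,3)))
    cs,_=cv2.findContours(k,0,2);cn=max(cs,key=cv2.contourArea)
    return cn,cv2.minAreaRect(cn)
cn,rc=quad(T,(225,120,380,262),None)
h=cv2.convexHull(cn);ap=cv2.approxPolyN(h,4,ensure_convex=True).reshape(-1,2)
P=cast(T,ap,.099);print(rc,ap.tolist(),P.round(4).tolist())
print("sides",[round(float(np.linalg.norm(P[i]-P[i-1])),4) for i in range(4)])
im=T["pixels"][:,:,::-1].copy();o=cv2.resize(im[110:280,220:390],None,fx=4,fy=4,interpolation=cv2.INTER_CUBIC)[:600]
for u,v in ap: cv2.circle(o,(int((u-220+.5)*4),int((v-110+.5)*4)),4,(0,0,255),1)
cv2.imwrite("pics/topc.png",o)
s=S["pixels"][150:280,220:400,::-1];cv2.imwrite("pics/sidec.png",cv2.resize(s,None,fx=4.4,fy=4.4,interpolation=cv2.INTER_CUBIC))
print(cast(T,[[297,203]],.1385),cast(T,[[348,143]],.074),cast(T,[[295,265]],.034),cast(T,[[258,248]],.03))
E
```

```text
((303.30767822265625, 190.5384521484375), (111.49473571777344, 84.86912536621094), 33.690067291259766) [[373, 186], [326, 257], [234, 194], [284, 127]] [[0.6159, 0.1418, 0.099], [0.4842, 0.227, 0.099], [0.5962, 0.3968, 0.099], [0.7256, 0.3088, 0.099]]
sides [0.1998, 0.1569, 0.2034, 0.1565]
[[0.57530716 0.28017435 0.1385    ]] [[0.70440472 0.18631567 0.074     ]] [[0.47086672 0.28422878 0.034     ]] [[0.50265812 0.35696134 0.03      ]]
```

View pics/topc.png

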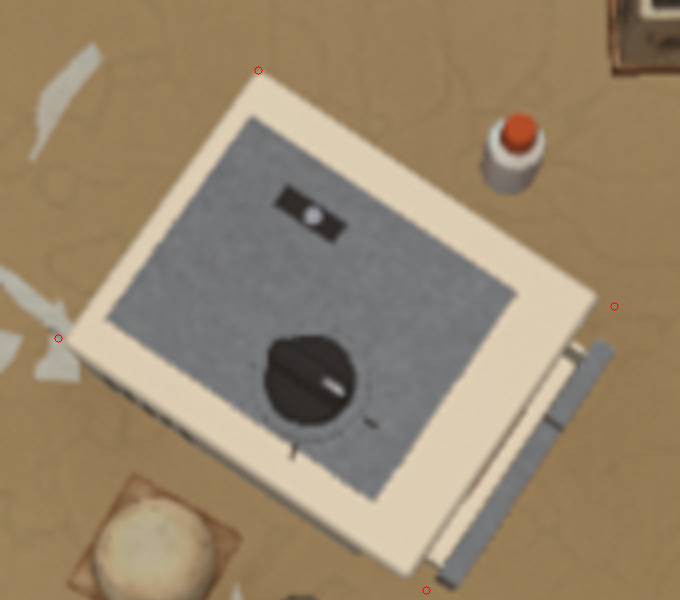

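View pics/sidec.png

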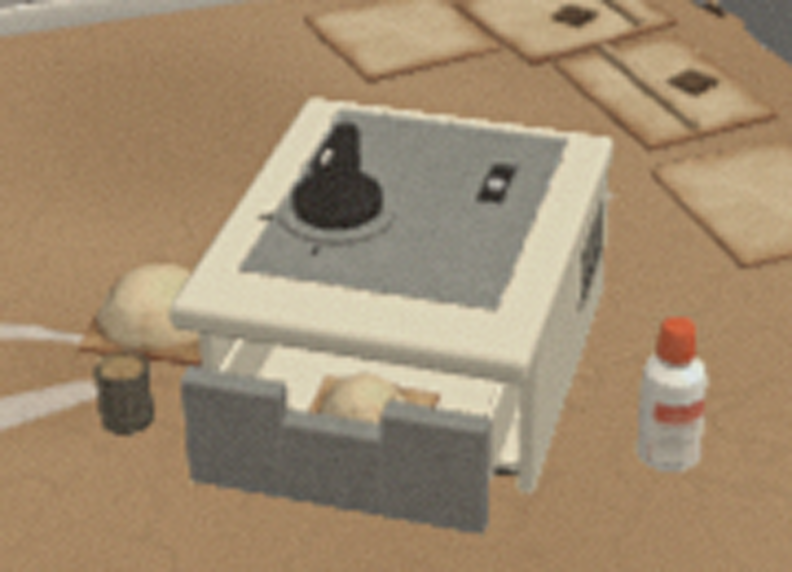

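The top crop gives plate corners at (262,75), (597,297), (408,577) and (64,338), with the knob bar's white mark pointing to the drawer front. The side crop gives the plate corners at about (315,98), (612,138), (528,368) and (173,308). The open drawer's face has its lower corners at (190,478) and (487,530).

Run:
```python
import numpy as np
from h import *
from scipy.optimize import least_squares
from scipy.spatial.transform import Rotation as R
T=dict(np.load("pics/top0.npz"));S=dict(np.load("pics/side0.npz"))
t=(np.array([[262,75],[597,297],[408,577],[64,338]])+.5)/4-.5+[220,110]
s=(np.array([[612,138],[528,368],[173,308],[315,98]])+.5)/4.4-.5+[220,150]
L=np.array([[.097,-.08],[-.098,-.08],[-.098,.08],[.097,.08]])
A=cast(T,t,.099)[:,:2];B=cast(S,s,.099)[:,:2]
print(A.round(4).tolist(),B.round(4).tolist())
def W(p,l): c,s_=np.cos(p[2]),np.sin(p[2]); return p[:2]+np.asarray(l)@np.array([[c,s_],[-s_,c]])
for n,M in(("t",[A]),("s",[B]),("both",[A,B])):
    f=lambda p:np.concatenate([(W(p,L)-m).ravel() for m in M])
    q=least_squares(f,[.6,.27,.7]); p=q.x; print(n,p.round(4),np.degrees(p[2]).round(2),(1e3*q.fun).round(1))
np.save("box.npy",p)
u=W(p,[[1,0]])[0]-p[:2];print("u",u)
# side lower corners of face: y=+-.068,z=.018
F=cast(S,(np.array([[190,478],[487,530]])+.5)/4.4-.5+[220,150],.018)[:,:2]
print("face local",[( (f-p[:2])@[[u[0],-u[1]],[u[1],u[0]]]).round(4).tolist() for f in F])
G=cast(T,(np.array([[452,588],[613,350]])+.5)/4-.5+[220,110],.076)[:,:2]
print("face top",[( (f-p[:2])@[[u[0],-u[1]],[u[1],u[0]]]).round(4).tolist() for f in G])
loc=lambda f:((f-p[:2])@[[u[0],-u[1]],[u[1],u[0]]]).round(4)
print("knob",W(p,[[-.01,.03]]),"from img",cast(T,[[297,203]],.1385)[0,:2])
# pixel check of knob & pin
print(proj(T,[*W(p,[[-.01,.03]])[0],.1385]),"bar centre seen crop (310,378)",((np.array([310,378])+.5)/4-.5+[220,110]))
print("barrel,glue,dome local",[loc(cast(T,[q],z)[0,:2]) for q,z in(([295,265],.034),([349.5,142.5],.074),([258,248],.03))])
```

```text
[[0.7229, 0.3066], [0.6198, 0.1494], [0.4897, 0.2349], [0.596, 0.3938]] [[0.7224, 0.3061], [0.6183, 0.1437], [0.4877, 0.231], [0.5936, 0.3907]]
t [0.6074 0.2716 0.9828] 56.31 [ 4.8  1.3 -0.2 -3.7 -3.2 -0.5 -1.4  2.9]
s [0.6058 0.2683 0.9903] 56.74 [ 3.5 -0.6  0.6 -1.3 -2.6 -0.7 -1.5  2.6]
both [0.6066 0.2699 0.9866] 56.53 [ 3.9  0.1 -0.5 -5.3 -3.9 -2.6 -2.7  1.2  4.4  0.6  0.9  0.3 -1.9  1.4
 -0.3  4.3]
u [0.55155656 0.83413749]
face local [[-0.1135, 0.0698], [-0.1113, -0.0663]]
face top [[-0.1132, 0.0696], [-0.1134, -0.066]]
knob [[0.57604862 0.27814902]] from img [0.57530716 0.28017435]
[[298.1705445  202.60114961]] bar centre seen crop (310,378) [297.125 204.125]
barrel,glue,dome local [array([-0.0629,  0.1211]), array([-0.0176, -0.1302]), array([0.0153, 0.1347])]
```

```bash
cat >> h.py <<'E'
from scipy.spatial.transform import Rotation as R
bx,by,yaw=np.load("box.npy"); U=np.array([np.cos(yaw),np.sin(yaw),0]); V=np.array([-U[1],U[0],0]); Z=np.array([0,0,1.])
def bw(x,y,z): return np.array([bx,by,0])+U*x+V*y+Z*z
def tool(lean): # tool z leans forward by lean deg; tool y = -V
    a=np.radians(lean); z=np.sin(a)*U-np.cos(a)*Z; y=-V; return R.from_matrix(np.c_[np.cross(y,z),y,z])
def tell(pos=None,rot=None,s=None):
    from bench import r
    s=s or r.read_state(); q=R.from_quat(s["eef_rot"]); p=np.array(s["ee_pos"])
    d=p-[bx,by,0]; print("t",s["time"],"box-frame tcp",np.round([d@U,d@V,d[2]],4),"q",np.round(s["joint_positions"],2),"F",np.round(s["ft_force"],1),"w",round(s["width"],4))
    if pos is not None: print("shift units (current axes)",np.round(q.inv().apply(pos-p)/.2,4))
    if rot is not None:
        v=(q.inv()*rot).as_rotvec(); print("turn units",np.round(v/np.pi,4),"deg",np.degrees(np.linalg.norm(v)).round(1))
        if pos is not None: print("shift units (after turn)",np.round(rot.inv().apply(pos-p)/.2,4))
E
python3 -c "
from h import *
print(bw(-.19,.001,.15)); tell(bw(-.19,.001,.2),tool(53))"
```

```text
[0.50095843 0.11200913 0.15      ]
t 0.1 box-frame tcp [0.0407 0.5294 0.2218] q [-1.29  0.33 -0.06  1.46  0.02  1.35 -0.09] F [-0.7 -0.1  1.1] w 0.0871
shift units (current axes) [-2.2212 -1.8373  0.1116]
turn units [-0.2701  0.2037  0.5411] deg 114.9
shift units (after turn) [-0.7812  2.6418 -0.8556]
```

Emit:
{"api": "play_rows", "payload": {"claw": [1,1,1,1,1,1,1,1], "delta_pos": [[-0.14,-0.115,0],[-0.14,-0.115,0],[-0.14,-0.115,0],[-0.14,-0.115,0],[-0.14,-0.115,0],[-0.14,-0.115,0],[-0.14,-0.115,0],[-0.14,-0.115,0]], "delta_rot": [[0,0,0],[0,0,0],[0,0,0],[0,0,0],[0,0,0],[0,0,0],[0,0,0],[0,0,0]]}}

```text
time: 0.9
ee_pos: [0.3465, 0.352, 0.2223]
eef_rot: [0.152, 0.988, -0.0, -0.0]
ft_force: [0.4, 0.9, 0.1]
width: 0.031
grip_force: 0.0
```

Emit:
{"api": "play_rows", "payload": {"claw": [1,1,1,1,1,1,1,1], "delta_pos": [[-0.14,-0.115,0],[-0.14,-0.115,0],[-0.14,-0.115,0],[-0.14,-0.115,0],[-0.14,-0.115,0],[-0.14,-0.115,0],[-0.14,-0.115,0],[-0.14,-0.115,0]], "delta_rot": [[0,0,0],[0,0,0],[0,0,0],[0,0,0],[0,0,0],[0,0,0],[0,0,0],[0,0,0]]}}

```text
time: 1.7
ee_pos: [0.5049, 0.1094, 0.2224]
eef_rot: [0.152, 0.988, 0.0, -0.0]
ft_force: [1.4, 0.4, -1.3]
width: 0.0007
grip_force: 0.0
```

```bash
python3 -c "
from h import *
tell(bw(-.19,.001,.2),tool(53))"
```

```text
t 1.7 box-frame tcp [-0.19   -0.0037  0.2224] q [-0.67  0.09  0.39  1.76 -0.03  1.3   1.  ] F [ 1.4  0.4 -1.3] w 0.0007
shift units (current axes) [0.0227 0.0067 0.1119]
turn units [-0.2699  0.2032  0.5412] deg 114.8
shift units (after turn) [-0.0893 -0.0236  0.0675]
```

Emit:
{"api": "play_rows", "payload": {"claw": [1,1,1,1,1,1,1,1], "delta_pos": [[0,0,0],[0,0,0],[0,0,0],[0,0,0],[0,0,0],[0,0,0],[0,0,0],[0,0,0]], "delta_rot": [[-0.0169,0.0127,0.0338],[-0.0169,0.0127,0.0338],[-0.0169,0.0127,0.0338],[-0.0169,0.0127,0.0338],[-0.0169,0.0127,0.0338],[-0.0169,0.0127,0.0338],[-0.0169,0.0127,0.0338],[-0.0169,0.0127,0.0338]]}}

```text
time: 2.5
ee_pos: [0.5045, 0.1105, 0.2224]
eef_rot: [0.538, 0.803, 0.225, -0.121]
ft_force: [-0.8, -0.2, -0.9]
width: 0.0003
grip_force: 0.0
```

Emit:
{"api": "play_rows", "payload": {"claw": [1,1,1,1,1,1,1,1], "delta_pos": [[0,0,0],[0,0,0],[0,0,0],[0,0,0],[0,0,0],[0,0,0],[0,0,0],[0,0,0]], "delta_rot": [[-0.0169,0.0127,0.0338],[-0.0169,0.0127,0.0338],[-0.0169,0.0127,0.0338],[-0.0169,0.0127,0.0338],[-0.0169,0.0127,0.0338],[-0.0169,0.0127,0.0338],[-0.0169,0.0127,0.0338],[-0.0169,0.0127,0.0338]]}}

```text
time: 3.3
ee_pos: [0.5043, 0.1103, 0.2222]
eef_rot: [0.789, 0.421, 0.394, -0.211]
ft_force: [0.5, 1.1, 0.2]
width: 0.0004
grip_force: 0.0
```

```bash
python3 -c "
from h import *
tell(bw(-.16,.001,.027),tool(53))"
```

```text
t 3.3 box-frame tcp [-0.1895 -0.0027  0.2222] q [-0.41 -0.16  0.6   2.28 -1.06  0.9   0.27] F [0.5 1.1 0.2] w 0.0004
shift units (current axes) [-0.6923 -0.0179  0.7034]
turn units [ 0.0009 -0.0008 -0.0013] deg 0.3
shift units (after turn) [-0.6905 -0.0186  0.7052]
```

Emit:
{"api": "play_rows", "payload": {"claw": [1,1,1,1,1,1,1,1], "delta_pos": [[-0.086,-0.002,0.088],[-0.086,-0.002,0.088],[-0.086,-0.002,0.088],[-0.086,-0.002,0.088],[-0.086,-0.002,0.088],[-0.086,-0.002,0.088],[-0.086,-0.002,0.088],[-0.086,-0.002,0.088]], "delta_rot": [[0,0,0],[0,0,0],[0,0,0],[0,0,0],[0,0,0],[0,0,0],[0,0,0],[0,0,0]]}}

```text
time: 4.1
ee_pos: [0.4876, 0.1352, 0.123]
eef_rot: [0.794, 0.426, 0.383, -0.202]
ft_force: [1.6, 1.4, -4.8]
width: 0.0006
grip_force: 0.0
```

```bash
python3 -c "
from h import *
tell(bw(-.12,.001,.027),tool(53))
from bench import r
for n in ('side',):
    c=r.camera(n); cv2.imwrite('pics/s1.png',cv2.resize(c['pixels'][130:300,180:400,::-1],None,fx=3.4,fy=3.4,interpolation=2))"
```

```text
t 4.1 box-frame tcp [-0.1781  0.0249  0.123 ] q [-1.16 -0.06  1.34  2.42 -1.27  0.79  0.57] F [ 1.6  1.4 -4.8] w 0.0006
shift units (current axes) [-0.1935  0.1153  0.5274]
turn units [0.0025 0.0092 0.0004] deg 1.7
shift units (after turn) [-0.2084  0.1197  0.5207]
```

View pics/s1.png

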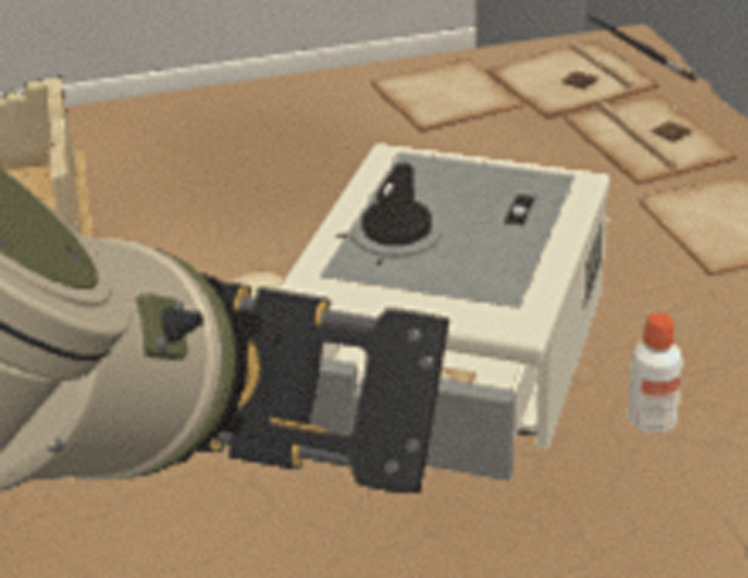

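The side view shows the wrist low in front of the drawer, with nothing touched. The arm has stalled with q3, q4 and q5 at their limits, so I'll fit a small kinematic model from the readings and choose a lean direction it can reach.

```bash
cat > kin.py <<'E'
import numpy as np, itertools
from scipy.spatial.transform import Rotation as R
from scipy.optimize import least_squares
D=[([-1.289,.333,-.065,1.461,.022,1.35,-.088],[.1875,.596,.222],[.152,.988,-.001,0]),
([-.67,.09,.39,1.76,-.03,1.30,1.0],[.5049,.1094,.2224],[.152,.988,0,0]),
([-.41,-.16,.6,2.28,-1.06,.90,.27],[.5043,.1103,.2222],[.789,.421,.394,-.211]),
([-1.16,-.06,1.34,2.42,-1.27,.79,.57],[.4876,.1352,.123],[.794,.426,.383,-.202])]
LO=np.array([-2.6,-.5,-1.47,.16,-1.27,.06,-2.6]);HI=np.array([2.6,2.12,1.34,2.42,4.41,2.06,2.6])
AX="zyzyzyz"
def rots(q,sg): return [R.from_euler(a,s*x) for a,s,x in zip(AX,sg,q)]
def fit():
    best=[]
    for s3 in itertools.product([1,-1],repeat=4):
        sg=[s3[0],1,s3[1],1,s3[2],1,s3[3]]
        Q=[]
        for q,p,e in D:
            M=R.identity()
            for k in rots(q,sg): M=M*k
            Q.append(M.inv()*R.from_quat(e))
        m=R.concatenate(Q).mean(); best.append((max((m.inv()*x).magnitude() for x in Q),sg,m))
    best.sort(key=lambda b:b[0]); return best
B=fit(); SG,TM=B[0][1:]
def cols(q):
    M=R.identity(); o=[]
    for i,k in enumerate(rots(q,SG)):
        M=M*k; o.append(M.as_matrix())
    return o,M
# p = base z*h + R2*(x,z) [upper arm] + R4*(x,z) [forearm] + R6*(x) + R7 z
def A(q):
    o,M=cols(q); return np.c_[[0,0,1],o[0][:,0],o[2][:,2],o[2][:,0],o[4][:,2],o[4][:,0],o[6][:,2],o[5][:,0]],M*TM
E
python3 - <<'E'
from kin import *
print([(round(b[0],3),b[1]) for b in B[:3]],TM.as_euler("xyz").round(3))
X=np.vstack([A(q)[0] for q,_,_ in D]);y=np.concatenate([p for _,p,_ in D])
for c in([0,2,4,6],[0,2,3,4,5,6],[0,1,2,3,4,5,6,7]):
    l,*_=np.linalg.lstsq(X[:,c],y,rcond=None);print(c,l.round(3),((X[:,c]@l-y)*1e3).round(0))
from bench import r
print([np.round(v,4).tolist() for v in map(r.read_state().get,("joint_positions","ee_pos","eef_rot"))])
E
```

```text
[(0.012, [-1, 1, -1, 1, -1, 1, -1]), (1.125, [-1, 1, -1, 1, -1, 1, 1]), (1.162, [1, 1, -1, 1, -1, 1, -1])] [-0.002 -0.002  1.569]
[0, 2, 4, 6] [0.285 0.397 0.508 0.312] [-45.  12.  13.  -6.  42.   8.  -1.  21.  -8. -21.   6. -13.]
[0, 2, 3, 4, 5, 6] [ 0.249  0.417  0.037  0.456 -0.029  0.34 ] [-46.   9.  -4. -10.  42.   4.   4.   9.   3.  -6.  -8.  -2.]
[0, 1, 2, 3, 4, 5, 6, 7] [ 0.279 -0.043  0.394  0.063  0.547  0.023  0.269  0.054] [-50.   8.  -3.  -1.  27.   5.  -6.  16.   1.   3. -12.  -3.]
[[-1.1614, -0.0607, 1.3377, 2.4159, -1.2665, 0.7842, 0.5736], [0.4888, 0.1333, 0.1232], [0.7952, 0.4243, 0.384, -0.2005]]
```

Run:
```python
from kin import *
def A2(q):
    o,M=cols(q); n={"h":[0,0,1],"bx":[1,0,0],"by":[0,1,0]}
    for i in range(7):
        for k,a in enumerate("xyz"): n[f"{i+1}{a}"]=o[i][:,k]
    return n
names=["h","3z","5z","7z"]; ext=["bx","by","1x","1y","3x","3y","5x","5y","6x","7x","7y"]
N=[A2(q) for q,_,_ in D];y=np.concatenate([p for _,p,_ in D])
res=[]
for k in(1,2,3):
    for e in itertools.combinations(ext,k):
        X=np.vstack([np.c_[tuple(n[c] for c in names+list(e))] for n in N]);l=np.linalg.lstsq(X,y,rcond=None)[0]
        res.append((np.abs(X@l-y).max()*1e3+2*k,e,l.round(3)))
for x in sorted(res,key=lambda x:x[0])[:10]:print(x)
```

```text
(np.float64(5.7905251734304795), ('1y', '3y'), array([ 0.257,  0.448,  0.49 ,  0.351, -0.024, -0.022]))
(np.float64(7.449349905943587), ('bx', '1y', '3y'), array([ 0.261,  0.447,  0.491,  0.352, -0.002, -0.025, -0.022]))
(np.float64(7.598008365203047), ('1y', '3y', '5x'), array([ 0.257,  0.449,  0.489,  0.352, -0.024, -0.022, -0.001]))
(np.float64(7.646555499885349), ('1y', '3y', '7x'), array([ 0.258,  0.448,  0.489,  0.351, -0.024, -0.022, -0.   ]))
(np.float64(7.757820908088292), ('by', '1y', '3y'), array([ 0.259,  0.446,  0.489,  0.35 ,  0.001, -0.024, -0.022]))
(np.float64(7.765344152023229), ('1y', '3x', '3y'), array([ 0.257,  0.449,  0.49 ,  0.351, -0.024, -0.001, -0.022]))
(np.float64(7.794438661976066), ('1y', '3y', '7y'), array([ 0.258,  0.447,  0.49 ,  0.35 , -0.024, -0.023,  0.001]))
(np.float64(7.848576689265857), ('1y', '3y', '6x'), array([ 0.257,  0.448,  0.491,  0.35 , -0.024, -0.022,  0.002]))
(np.float64(7.901859733750566), ('1y', '3y', '5y'), array([ 0.257,  0.448,  0.489,  0.351, -0.024, -0.021, -0.   ]))
(np.float64(8.064402928413255), ('1x', '1y', '3y'), array([ 0.257,  0.446,  0.488,  0.349,  0.002, -0.024, -0.022]))
```

Emit:
{"api": "play_rows", "payload": {"claw": [1,1,1,1], "delta_pos": [[0.1,0,-0.12],[0.1,0,-0.12],[0.1,0,-0.12],[0.1,0,-0.12]], "delta_rot": [[0,0,0],[0,0,0],[0,0,0],[0,0,0]]}}

```text
time: 4.55
ee_pos: [0.4736, 0.1148, 0.2257]
eef_rot: [0.798, 0.421, 0.377, -0.208]
ft_force: [1.1, -0.1, -0.7]
width: 0.0005
grip_force: 0.0
```

Run:
```python
from bench import r
import numpy as np
print([np.round(v,4).tolist() for v in map(r.read_state().get,("joint_positions","ee_pos","eef_rot"))])
```

```text
[[-0.7368, -0.3895, 0.8325, 2.3253, -0.7344, 0.7763, -0.0209], [0.4736, 0.1148, 0.2257], [0.798, 0.4214, 0.3771, -0.2081]]
```

```bash
cat >> kin.py <<'E'
LN=np.array([.257,.448,.490,.351,-.024,-.022])
def fk(q):
    o,M=cols(q); return np.c_[[0,0,1],o[2][:,2],o[4][:,2],o[6][:,2],o[0][:,1],o[2][:,1]]@LN, M*TM
def ik(p,rot,q0):
    def f(q):
        a,m=fk(q); return np.r_[(a-p)*5,(rot.inv()*m).as_rotvec()]
    s=least_squares(f,np.clip(q0,LO+.02,HI-.02),bounds=(LO+.01,HI-.01)); return s.x,np.abs(s.fun).max()
def toolr(az,lean,roll=0):
    a=np.radians(lean); h=np.array([np.cos(az),np.sin(az),0]); z=np.sin(a)*h-np.cos(a)*np.array([0,0,1])
    y=np.array([h[1],-h[0],0]); return R.from_matrix(np.c_[np.cross(y,z),y,z])*R.from_euler("z",np.radians(roll))
E
cat > feas.py <<'E'
from kin import *
from h import *
rng=np.random.default_rng(0)
fing=np.array(list(itertools.product([-.01,.01],[-.015,.015],[0,-.07])))
body=np.array(list(itertools.product([-.0375,.0375],np.linspace(-.095,.095,9),[-.07,-.1,-.15,-.2])))
def place(rot,faceX): # TCP so that leading finger corner touches faceX at z~.034
    w=rot.apply(fing); i=np.argmax(w@U); lead=w[i]
    return bw(faceX-lead@U,.0,max(.034-lead[2],.008-w[:,2].min()))
def clear(rot,p):
    b=rot.apply(body)+p; x=(b-[bx,by,0])@U; z=b[:,2]
    f=rot.apply(np.array([fing[j]*(1-t)+fing[j-1]*t for j in range(1,8,2) for t in np.linspace(0,1,15)]))+p
    X=np.r_[x,(f-[bx,by,0])@U]; Zz=np.r_[z,f[:,2]]
    c=np.maximum(np.maximum(-.098-X,Zz-.099),.085-Zz)
    c[:len(x)]=np.maximum(-.098-x,z-.099)
    return c.min()*1e3,z.min()*1e3
def show(az_list,leans,rolls=(0,),faces=(-.125,-.088,-.07),tries=14):
    for d in az_list:
        for l in leans:
            for ro in rolls:
                rot=toolr(yaw+np.radians(d),l,ro); out=[];C=clear(rot,place(rot,-.07))
                for fx in faces:
                    p=place(rot,fx); best=-1;bq=None
                    for k in range(tries):
                        q,e=ik(p,rot,rng.uniform(LO,HI))
                        if e<.004:
                            m=np.minimum(q-LO,HI-q).min()
                            if m>best: best,bq=m,q
                    out.append(round(best,2))
                print(d,l,ro,"margin",out,"clear",np.round(C,0),None if bq is None else bq.round(2))
if __name__=="__main__":
    show((0,-20,-35),(36,44,52),tries=8)
E
time python3 feas.py
```

```text
0 36 0 margin [np.float64(0.25), np.float64(0.28), np.float64(0.31)] clear [ 7. 63.] [ 0.43  0.38 -0.66  2.11 -0.67  0.37 -0.14]
0 44 0 margin [np.float64(0.21), np.float64(0.24), np.float64(0.21)] clear [ 4. 51.] [ 0.62  0.47 -0.79  2.16 -1.06  0.32  0.35]
0 52 0 margin [np.float64(0.17), np.float64(0.08), np.float64(0.14)] clear [10. 40.] [-1.04  0.82  1.12  2.28  4.27  1.32  0.77]
-20 36 0 margin [np.float64(0.09), np.float64(0.12), np.float64(0.21)] clear [ 5. 63.] [ 0.81  0.54 -1.22  2.2   1.13  0.27 -2.17]
-20 44 0 margin [np.float64(0.03), np.float64(0.07), np.float64(0.1)] clear [ 4. 51.] [ 0.39  0.32 -0.69  2.31  3.81  0.16  1.31]
-20 52 0 margin [-1, -1, np.float64(0.03)] clear [-0. 40.] [ 0.14  0.32 -0.39  2.39  3.71  0.45  1.4 ]
-35 36 0 margin [np.float64(0.01), np.float64(0.01), np.float64(0.01)] clear [-9. 63.] [-0.99  0.2   0.59  2.32 -1.26  0.07 -0.41]
-35 44 0 margin [-1, np.float64(0.03), np.float64(0.04)] clear [-6. 51.] [-0.31  0.21 -0.14  2.38  2.82  0.22  1.85]
-35 52 0 margin [-1, -1, np.float64(0.01)] clear [-5. 40.] [ 0.65  0.56 -1.12  2.41  2.56  0.59  2.46]
real	2m51.703s
user	2m51.670s
sys	0m0.137s
```

```bash
cat > sim.py <<'E'
from kin import *
from h import *
TMm=TM.as_matrix()
def rm(a,t):
    c,s=np.cos(t),np.sin(t)
    return np.array([[c,-s,0],[s,c,0],[0,0,1.]]) if a=="z" else np.array([[c,0,s],[0,1.,0],[-s,0,c]])
def fkj(q):
    M=np.eye(3);pos=np.array([0,0,LN[0]]);ax=[];org=[]
    for i in range(7):
        ax.append(SG[i]*M[:,2 if AX[i]=="z" else 1]);org.append(pos.copy())
        M=M@rm(AX[i],SG[i]*q[i])
        if i==0: pos=pos+LN[4]*M[:,1]
        if i==2: pos=pos+LN[1]*M[:,2]+LN[5]*M[:,1]
        if i==4: pos=pos+LN[2]*M[:,2]
        if i==6: pos=pos+LN[3]*M[:,2]
    J=np.array([np.r_[np.cross(a,pos-o),a] for a,o in zip(ax,org)]).T
    return pos,M@TMm,J
def step(q,p,Rt,n=3,lam=1e-4):
    for _ in range(n):
        a,m,J=fkj(q); e=np.r_[p-a,R.from_matrix(Rt@m.T).as_rotvec()]
        q=np.clip(q+J.T@np.linalg.solve(J@J.T+lam*np.eye(6),e),LO,HI)
    return q,np.abs(e).max()
def run(q,rows,pose=None):
    p,M,_=fkj(q) if pose is None else (*pose,0); me=0;mm=9
    for dp,dr in rows:
        p=p+M@(np.array(dp)*.2); M=M@R.from_rotvec(np.array(dr)*np.pi).as_matrix()
        q,e=step(q,p,M); me=max(me,e); mm=min(mm,np.minimum(q-LO,HI-q).min())
    return q,me,mm
E
python3 - <<'E'
from sim import *
q=np.array(D[0][0]);print(fkj(q)[0])
q,e,_=run(q,[((-.14,-.115,0),(0,0,0))]*16);print(q.round(2),e,"want",D[1][0])
q,e,_=run(q,[((0,0,0),(-.0169,.0127,.0338))]*16);print(q.round(2),e,"want",D[2][0])
q,e,m=run(q,[((-.086,-.002,.088),(0,0,0))]*4);print(q.round(2),e,m)
E
```

```text
[0.18740964 0.59544443 0.22079524]
[-0.67  0.09  0.39  1.76 -0.03  1.3   0.99] 2.671789911312672e-06 want [-0.67, 0.09, 0.39, 1.76, -0.03, 1.3, 1.0]
[-0.4  -0.15  0.6   2.27 -1.06  0.91  0.28] 3.5740295191042647e-06 want [-0.41, -0.16, 0.6, 2.28, -1.06, 0.9, 0.27]
[-0.43  0.11  0.64  2.34 -1.27  0.92  0.66] 0.09262006595369776 0.0
```

```bash
cat > plan.py <<'E'
from sim import *
from feas import place
def seg(q,p1,M1,order="tr"):
    p,M,_=fkj(q); rows=[]
    v=R.from_matrix(M.T@M1).as_rotvec(); n=int(np.ceil(np.linalg.norm(v)/.125)); rr=[((0,0,0),tuple(v/np.pi/n))]*n if n else []
    B=M if order=="tr" else M1; d=B.T@(p1-p)/.2; k=int(np.ceil(np.linalg.norm(d)*.2/.03)); tt=[(tuple(d/k),(0,0,0))]*k if k else []
    rows=tt+rr if order=="tr" else rr+tt
    return rows
def go(q,p1,M1,order):
    rows=seg(q,p1,M1,order); q,e,m=run(q,rows); return q,e,m,len(rows)
if __name__=="__main__":
    import time; from bench import r
    q0=np.array(r.read_state()["joint_positions"]); rng=np.random.default_rng(int(time.time())); t0=time.time(); best=[]; n=0
    while time.time()-t0<240:
        n+=1; q=q0; via=[]; m=9; tot=0; ok=True
        lean=rng.choice([37,40]); G=toolr(yaw,lean,rng.choice([0,180]))
        Gm=G.as_matrix(); pf=place(G,-.065); 
        for i in range(rng.integers(1,3)):
            ra=rng.uniform(.45,.75);az=rng.uniform(-.6,1.2);pv=np.array([ra*np.cos(az),ra*np.sin(az),rng.uniform(.25,.45)])
            rot=toolr(rng.uniform(-3.1,3.1),rng.choice([0,0,30,50]),rng.uniform(-180,180)).as_matrix(); o=rng.choice(["tr","rt"])
            q,e,mm,k=go(q,pv,rot,o); tot+=k; m=min(m,mm); via.append((pv,rot,o))
            if e>.003 or mm<.03 or tot>110: ok=False;break
        if not ok: continue
        o=rng.choice(["tr","rt"])
        for pt in(pf-U*.10+[0,0,.2],pf-U*.10,pf):
            q,e,mm,k=go(q,pt,Gm,o); tot+=k; m=min(m,mm)
            if e>.003 or mm<.03: ok=False;break
        if ok: best.append((m-tot*.0005,m,tot,lean,q.round(2),via,o,Gm))
    best.sort(key=lambda b:-b[0]); print(n,len(best))
    for b in best[:5]: print(b[:5],b[6],[(v[0].round(3),v[2]) for v in b[5]])
    import pickle; pickle.dump(best[:5],open("best.pkl","wb"))
E
python3 plan.py
```

```text
2378 30
(np.float64(0.08522016977991329), np.float64(0.11422016977991328), 58, np.int64(37), array([-0.02,  0.31, -0.17,  2.13, -1.08,  0.46,  0.18])) rt [(array([0.69 , 0.157, 0.429]), np.str_('rt')), (array([0.665, 0.065, 0.309]), np.str_('tr'))]
(np.float64(0.07975867058035499), np.float64(0.10425867058035498), 49, np.int64(37), array([-0.17,  0.31,  0.  ,  2.14, -1.16,  0.5 ,  0.23])) rt [(array([0.629, 0.167, 0.423]), np.str_('rt'))]
(np.float64(0.07649275932266184), np.float64(0.11699275932266184), 81, np.int64(37), array([-0.14,  0.31, -0.04,  2.14, -1.14,  0.49,  0.22])) tr [(array([0.306, 0.388, 0.413]), np.str_('rt')), (array([0.515, 0.229, 0.432]), np.str_('tr'))]
(np.float64(0.07254616109740883), np.float64(0.10604616109740883), 67, np.int64(37), array([-0.17,  0.31, -0.  ,  2.14, -1.15,  0.5 ,  0.23])) tr [(array([0.551, 0.097, 0.315]), np.str_('rt')), (array([0.734, 0.014, 0.342]), np.str_('rt'))]
(np.float64(0.05967814709075233), np.float64(0.08217814709075233), 45, np.int64(37), array([-0.24,  0.31,  0.07,  2.14, -1.18,  0.52,  0.25])) rt [(array([0.648, 0.06 , 0.314]), np.str_('rt'))]
```

```bash
cat > nxt.py <<'E'
import sys,pickle
from plan import *
from bench import r
b=pickle.load(open("best.pkl","rb"))[1]; G=b[7]; pf=place(R.from_matrix(G),-.065)
tg=[(b[5][0][0],b[5][0][1],b[5][0][2])]+[(p,G,b[6]) for p in(pf-U*.10+[0,0,.2],pf-U*.10,pf)]
i=int(sys.argv[1]); q=np.array(r.read_state()["joint_positions"])
for j in range(i,4):
    rows=seg(q,*tg[j]); 
    if j==i:
        u=[]
        for x in rows:
            if not u or u[-1][0]!=x: u.append([x,0])
            u[-1][1]+=1
        for x,k in u: print(k,"rows pos",np.round(x[0],4),"rot",np.round(x[1],4))
    q,e,m=run(q,rows); print(j,len(rows),"err",round(e,4),"margin",round(m,3))
s=r.read_state(); print("t",s["time"],np.round(s["joint_positions"],2),np.round(s["ee_pos"],3))
E
python3 nxt.py 0
```

```text
10 rows pos [0 0 0] rot [-0.0132 -0.0261  0.0269]
9 rows pos [ 0.0871 -0.0233 -0.1098] rot [0 0 0]
0 19 err 0.0001 margin 0.113
1 17 err 0.0 margin 0.317
2 8 err 0.0 margin 0.114
3 5 err 0.0 margin 0.104
t 4.55 [-0.74 -0.39  0.83  2.33 -0.73  0.78 -0.02] [0.474 0.115 0.226]
```

Emit:
{"api": "play_rows", "payload": {"claw": [1,1,1,1,1], "delta_pos": [[0,0,0],[0,0,0],[0,0,0],[0,0,0],[0,0,0]], "delta_rot": [[-0.0132,-0.0261,0.0269],[-0.0132,-0.0261,0.0269],[-0.0132,-0.0261,0.0269],[-0.0132,-0.0261,0.0269],[-0.0132,-0.0261,0.0269]]}}

```text
time: 5.05
ee_pos: [0.4737, 0.115, 0.2246]
eef_rot: [0.941, 0.245, 0.204, -0.114]
ft_force: [0.2, -0.5, 0.2]
width: 0.0004
grip_force: 0.0
```

Emit:
{"api": "play_rows", "payload": {"claw": [1,1,1,1,1], "delta_pos": [[0,0,0],[0,0,0],[0,0,0],[0,0,0],[0,0,0]], "delta_rot": [[-0.0132,-0.0261,0.0269],[-0.0132,-0.0261,0.0269],[-0.0132,-0.0261,0.0269],[-0.0132,-0.0261,0.0269],[-0.0132,-0.0261,0.0269]]}}

```text
time: 5.55
ee_pos: [0.4738, 0.1154, 0.2247]
eef_rot: [0.999, 0.041, 0.006, -0.005]
ft_force: [-0.4, -0.1, 0.2]
width: 0.0004
grip_force: 0.0
```

Emit:
{"api": "play_rows", "payload": {"claw": [1,1,1,1,1], "delta_pos": [[0.087,-0.023,-0.11],[0.087,-0.023,-0.11],[0.087,-0.023,-0.11],[0.087,-0.023,-0.11],[0.087,-0.023,-0.11]], "delta_rot": [[0,0,0],[0,0,0],[0,0,0],[0,0,0],[0,0,0]]}}

```text
time: 6.05
ee_pos: [0.5575, 0.1443, 0.3365]
eef_rot: [0.999, 0.042, 0.007, -0.006]
ft_force: [0.7, 0.3, -1.2]
width: 0.0
grip_force: 0.0
```

Emit:
{"api": "play_rows", "payload": {"claw": [1,1,1,1], "delta_pos": [[0.087,-0.023,-0.11],[0.087,-0.023,-0.11],[0.087,-0.023,-0.11],[0.087,-0.023,-0.11]], "delta_rot": [[0,0,0],[0,0,0],[0,0,0],[0,0,0]]}}

```text
time: 6.45
ee_pos: [0.624, 0.1675, 0.4257]
eef_rot: [0.999, 0.042, 0.007, -0.006]
ft_force: [0.7, 0.5, -0.0]
width: 0.0006
grip_force: 0.0
```

```bash
python3 nxt.py 1
```

```text
9 rows pos [0 0 0] rot [ 0.0101  0.0207 -0.0307]
8 rows pos [-0.1224 -0.0445  0.0618] rot [0 0 0]
1 17 err 0.0 margin 0.317
2 8 err 0.0 margin 0.11
3 5 err 0.0 margin 0.099
t 6.45 [-0.38  0.36  0.07  1.01 -0.03  1.76 -1.8 ] [0.624 0.168 0.426]
```

Emit:
{"api": "play_rows", "payload": {"claw": [1,1,1,1,1], "delta_pos": [[0,0,0],[0,0,0],[0,0,0],[0,0,0],[0,0,0]], "delta_rot": [[0.0101,0.0207,-0.0307],[0.0101,0.0207,-0.0307],[0.0101,0.0207,-0.0307],[0.0101,0.0207,-0.0307],[0.0101,0.0207,-0.0307]]}}

```text
time: 6.95
ee_pos: [0.6234, 0.1674, 0.4252]
eef_rot: [0.942, 0.279, 0.166, -0.09]
ft_force: [-0.2, 1.0, 0.1]
width: 0.0005
grip_force: 0.0
```

Emit:
{"api": "play_rows", "payload": {"claw": [1,1,1,1], "delta_pos": [[0,0,0],[0,0,0],[0,0,0],[0,0,0]], "delta_rot": [[0.0101,0.0207,-0.0307],[0.0101,0.0207,-0.0307],[0.0101,0.0207,-0.0307],[0.0101,0.0207,-0.0307]]}}

```text
time: 7.35
ee_pos: [0.6234, 0.1672, 0.4253]
eef_rot: [0.834, 0.45, 0.282, -0.151]
ft_force: [-0.5, 0.2, -0.1]
width: 0.0005
grip_force: 0.0
```

Emit:
{"api": "play_rows", "payload": {"claw": [1,1,1,1,1,1,1,1], "delta_pos": [[-0.122,-0.0445,0.062],[-0.122,-0.0445,0.062],[-0.122,-0.0445,0.062],[-0.122,-0.0445,0.062],[-0.122,-0.0445,0.062],[-0.122,-0.0445,0.062],[-0.122,-0.0445,0.062],[-0.122,-0.0445,0.062]], "delta_rot": [[0,0,0],[0,0,0],[0,0,0],[0,0,0],[0,0,0],[0,0,0],[0,0,0],[0,0,0]]}}

```text
time: 8.15
ee_pos: [0.5108, 0.1266, 0.227]
eef_rot: [0.835, 0.448, 0.281, -0.15]
ft_force: [0.6, -0.6, 0.6]
width: 0.0004
grip_force: 0.0
```

```bash
python3 nxt.py 2; python3 -c "
from h import *
tell(None,tool(37))"
```

```text
1 rows pos [0 0 0] rot [ 0.001  -0.0002  0.0002]
7 rows pos [-0.0851  0.0002  0.1131] rot [0 0 0]
2 8 err 0.0 margin 0.108
3 5 err 0.0 margin 0.096
t 8.15 [-0.08 -0.13  0.09  2.11 -0.69  0.9  -0.21] [0.511 0.127 0.227]
t 8.15 box-frame tcp [-0.1724  0.0008  0.227 ] q [-0.08 -0.13  0.09  2.11 -0.69  0.9  -0.21] F [ 0.6 -0.6  0.6] w 0.0004
turn units [ 0.0004 -0.0008 -0.0004] deg 0.2
```

Emit:
{"api": "play_rows", "payload": {"claw": [1,1,1,1,1,1,1], "delta_pos": [[-0.085,0,0.113],[-0.085,0,0.113],[-0.085,0,0.113],[-0.085,0,0.113],[-0.085,0,0.113],[-0.085,0,0.113],[-0.085,0,0.113]], "delta_rot": [[0,0,0],[0,0,0],[0,0,0],[0,0,0],[0,0,0],[0,0,0],[0,0,0]]}}

```text
time: 8.85
ee_pos: [0.5122, 0.1273, 0.029]
eef_rot: [0.835, 0.448, 0.281, -0.15]
ft_force: [0.9, 0.9, 0.4]
width: 0.0004
grip_force: 0.0
```

Emit:
{"api": "play_rows", "payload": {"claw": [1,1,1,1,1,1], "delta_pos": [[0.024,0,0.018],[0.024,0,0.018],[0.024,0,0.018],[0.024,0,0.018],[0.024,0,0.018],[0.024,0,0.018]], "delta_rot": [[0,0,0],[0,0,0],[0,0,0],[0,0,0],[0,0,0],[0,0,0]]}}

```text
time: 9.45
ee_pos: [0.5319, 0.1604, 0.031]
eef_rot: [0.834, 0.451, 0.281, -0.151]
ft_force: [0.5, 0.4, 1.2]
width: 0.0005
grip_force: 0.0
```

```bash
python3 -c "
from h import *
tell(bw(-.085,0,.028),tool(37))
from bench import r
c=r.camera('side'); cv2.imwrite('pics/s2.png',cv2.resize(c['pixels'][150:290,200:400,::-1],None,fx=4,fy=4,interpolation=2))"
```

```text
t 9.45 box-frame tcp [-0.1326  0.0018  0.031 ] q [-0.12  0.24  0.06  2.23 -1.17  0.56  0.34] F [0.5 0.4 1.2] w 0.0005
shift units (current axes) [0.1803 0.01   0.1559]
turn units [-0.0001 -0.0011  0.0013] deg 0.3
shift units (after turn) [0.1809 0.0092 0.1553]
```

View pics/s2.png

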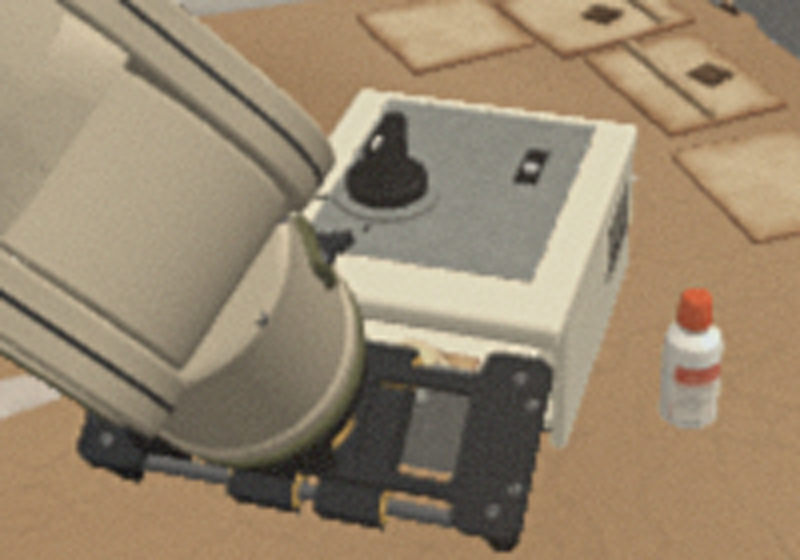

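The side view shows the shut fingers low in front of the drawer, the body clear of the plate, and the knob and glue untouched. I'll push now in small rows.

Emit:
{"api": "play_rows", "payload": {"claw": [1,1,1,1,1,1], "delta_pos": [[0.016,0.002,0.013],[0.016,0.002,0.013],[0.016,0.001,0.013],[0.016,0,0.012],[0.016,0,0.012],[0.016,0,0.012]], "delta_rot": [[0,0,0],[0,0,0],[0,0,0],[0,0,0],[0,0,0],[0,0,0]]}}

```text
time: 10.1
ee_pos: [0.5456, 0.1796, 0.0298]
eef_rot: [0.834, 0.45, 0.281, -0.151]
ft_force: [-3.3, -2.4, 1.1]
width: -0.0
grip_force: 1.6
```

Emit:
{"api": "play_rows", "payload": {"claw": [1,1,1,1], "delta_pos": [[0.012,0,0.009],[0.012,0,0.009],[0.012,0,0.009],[0.012,0,0.009]], "delta_rot": [[0,0,0],[0,0,0],[0,0,0],[0,0,0]]}}

```text
time: 10.5
ee_pos: [0.5518, 0.1889, 0.0296]
eef_rot: [0.834, 0.45, 0.28, -0.151]
ft_force: [-7.6, -7.8, 6.1]
width: 0.0007
grip_force: 5.5
```

```bash
python3 -c "
from h import *
tell(bw(-.075,0,.028),tool(37))
s=__import__('bench').r.read_state(); print('Fu',np.array(s['ft_force'])@U)"
```

```text
t 10.5 box-frame tcp [-0.0978  0.001   0.0296] q [-0.16  0.28  0.04  2.18 -1.17  0.53  0.29] F [-7.6 -7.8  6.1] w 0.0007
shift units (current axes) [0.0862 0.0054 0.0749]
turn units [-0.0003 -0.0006  0.0008] deg 0.2
shift units (after turn) [0.0863 0.0052 0.0748]
Fu -10.727280024844545
```

Emit:
{"api": "play_rows", "payload": {"claw": [1,1,1], "delta_pos": [[0.01,0,0.0075],[0.01,0,0.0075],[0.01,0,0.0075]], "delta_rot": [[0,0,0],[0,0,0],[0,0,0]]}}

```text
time: 10.8
ee_pos: [0.556, 0.1954, 0.0297]
eef_rot: [0.834, 0.45, 0.28, -0.151]
ft_force: [-4.0, -3.3, 2.6]
width: 0.0008
grip_force: 2.5
```

Emit:
{"api": "play_rows", "payload": {"claw": [1,1], "delta_pos": [[0.01,0,0.0075],[0.01,0,0.0075]], "delta_rot": [[0,0,0],[0,0,0]]}}

```text
time: 11.0
ee_pos: [0.5588, 0.1996, 0.0297]
eef_rot: [0.834, 0.45, 0.28, -0.151]
ft_force: [-10.9, -13.1, 6.6]
width: 0.0005
grip_force: 8.7
```

Emit:
{"api": "play_rows", "payload": {"claw": [1,1], "delta_pos": [[0.01,0,0.0075],[0,0,0]], "delta_rot": [[0,0,0],[0,0,0]]}}

```text
time: 11.2
ee_pos: [0.5591, 0.1999, 0.0292]
eef_rot: [0.835, 0.45, 0.28, -0.151]
ft_force: [-20.6, -18.1, 17.3]
width: 0.001
grip_force: 13.2
```

Emit:
{"api": "play_rows", "payload": {"claw": [1,1,1,1,1,1], "delta_pos": [[-0.02,0,-0.015],[-0.06,0,-0.045],[-0.08,0,-0.06],[-0.08,0,-0.06],[-0.08,0,-0.06],[-0.04,0,-0.03]], "delta_rot": [[0,0,0],[0,0,0],[0,0,0],[0,0,0],[0,0,0],[0,0,0]]}}

```text
time: 11.8
ee_pos: [0.5103, 0.1253, 0.0296]
eef_rot: [0.834, 0.45, 0.281, -0.151]
ft_force: [-0.2, -0.6, 0.5]
width: 0.0005
grip_force: 0.0
```

```bash
python3 -c "
from h import *
tell()
from bench import r
c=r.camera('side');a=cv2.resize(c['pixels'][150:280,220:400,::-1],None,fx=3,fy=3,interpolation=2)
c=r.camera('top');b=cv2.resize(c['pixels'][110:280,220:390,::-1],(390,390),interpolation=2)
cv2.imwrite('pics/s3.png',np.hstack([a[:,:400],b[:390]]))"
```

```text
t 11.8 box-frame tcp [-0.1738  0.0006  0.0296] q [-0.06  0.21  0.08  2.28 -1.16  0.61  0.41] F [-0.2 -0.6  0.5] w 0.0005
```

View pics/s3.png

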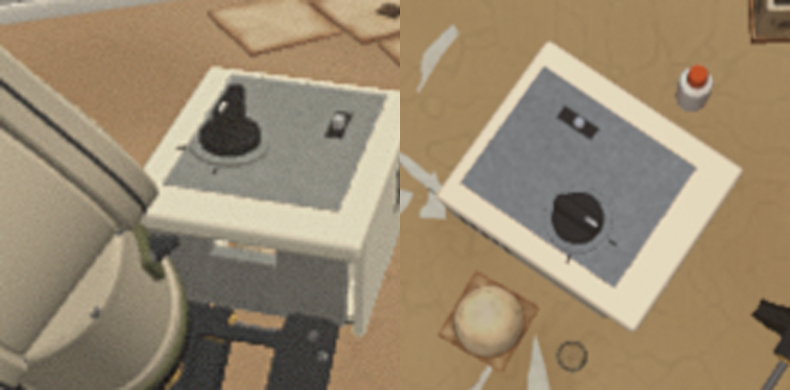

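The side half shows the tell-tale pin standing up and the drawer front tucked under the plate. The top half shows no drawer sticking out, and the glue, dome and barrel are unmoved. The knob comes next.

```bash
cat > kn.py <<'E'
import sys
from plan import *
from bench import r
T=dict(np.load("pics/top0.npz")); a=cast(T,[[297.1,204.9]],.1135)[0]; m=bw(-.01,.03,0)
K=(a+m)/2; 
G=tool(0).as_matrix(); q=np.array(r.read_state()["joint_positions"]); i=int(sys.argv[1])
print("knob img",a.round(4),"model",m.round(4))
L=tool(37).as_matrix(); pc=fkj(q)[0]
tg=[(np.array([pc[0],pc[1],.26]),L,"tr"),(np.array([*K[:2],.26]),G,"rt"),(np.array([*K[:2],.119]),G,"tr")]
for j in range(i,3):
    rows=seg(q,*tg[j]); 
    if j==i:
        u=[]
        for x in rows:
            if not u or u[-1][0]!=x: u.append([x,0])
            u[-1][1]+=1
        for x,k in u: print(k,"rows pos",np.round(x[0],4),"rot",np.round(x[1],4))
    q,e,mm=run(q,rows); print(j,len(rows),"err",round(e,4),"margin",round(mm,3),q.round(2))
q,e,mm=run(q,[((0,0,0),(0,0,.0334))]*13);print("twist",e,mm,q.round(2))
s=r.read_state(); print("t",s["time"],np.round(s["joint_positions"],2),np.round(s["ee_pos"],4))
E
python3 kn.py 0
```

```text
knob img [0.5758 0.2806 0.1135] model [0.576  0.2781 0.    ]
8 rows pos [ 0.0871  0.0006 -0.1153] rot [0 0 0]
1 rows pos [0 0 0] rot [ 0.0007 -0.0003  0.0011]
0 9 err 0.0 margin 0.156 [-0.1  -0.16  0.1   2.06 -0.64  0.96 -0.27]
1 12 err 0.0 margin 0.363 [-0.39  0.36 -0.18  1.35  0.06  1.44 -1.15]
2 6 err 0.0 margin 0.676 [-0.38  0.44 -0.18  1.53  0.08  1.17 -1.17]
twist 2.4542470944410866e-08 0.14144271998820335 [-0.56  0.43  0.05  1.55 -0.02  1.16 -2.46]
t 11.9 [-0.06  0.21  0.08  2.27 -1.16  0.61  0.41] [0.5108 0.1257 0.0297]
```

Emit:
{"api": "play_rows", "payload": {"claw": [1,1,1,1,0.5,0.5,0.5,0.5], "delta_pos": [[0.087,0,-0.115],[0.087,0,-0.115],[0.087,0,-0.115],[0.087,0,-0.115],[0.087,0,-0.115],[0.087,0,-0.115],[0.087,0,-0.115],[0.087,0,-0.115]], "delta_rot": [[0,0,0],[0,0,0],[0,0,0],[0,0,0],[0,0,0],[0,0,0],[0,0,0],[0,0,0]]}}

```text
time: 12.7
ee_pos: [0.5106, 0.1279, 0.262]
eef_rot: [0.834, 0.451, 0.281, -0.151]
ft_force: [1.0, -0.7, -0.2]
width: 0.0248
grip_force: 0.0
```

```bash
python3 kn.py 1
```

```text
knob img [0.5758 0.2806 0.1135] model [0.576  0.2781 0.    ]
6 rows pos [0 0 0] rot [ 0.0001 -0.0343  0.0003]
6 rows pos [ 0.1359 -0.0247  0.001 ] rot [0 0 0]
1 12 err 0.0 margin 0.361 [-0.39  0.36 -0.18  1.35  0.06  1.44 -1.15]
2 6 err 0.0 margin 0.676 [-0.38  0.44 -0.18  1.53  0.08  1.17 -1.17]
twist 2.456999587119313e-08 0.1411617119042612 [-0.56  0.43  0.05  1.55 -0.02  1.16 -2.46]
t 12.7 [-0.1  -0.16  0.1   2.06 -0.64  0.96 -0.27] [0.5106 0.1279 0.262 ]
```

Emit:
{"api": "play_rows", "payload": {"claw": [0.45,0.45,0.45,0.45,0.45,0.45], "delta_pos": [[0,0,0],[0,0,0],[0,0,0],[0,0,0],[0,0,0],[0,0,0]], "delta_rot": [[0,-0.0343,0],[0,-0.0343,0],[0,-0.0343,0],[0,-0.0343,0],[0,-0.0343,0],[0,-0.0343,0]]}}

```text
time: 13.3
ee_pos: [0.5111, 0.1281, 0.2613]
eef_rot: [0.88, 0.475, 0.0, 0.001]
ft_force: [-0.7, -0.0, -0.8]
width: 0.0472
grip_force: 0.0
```

Emit:
{"api": "play_rows", "payload": {"claw": [0.45,0.45,0.45,0.45,0.45,0.45], "delta_pos": [[0.136,-0.0247,0.001],[0.136,-0.0247,0.001],[0.136,-0.0247,0.001],[0.136,-0.0247,0.001],[0.136,-0.0247,0.001],[0.136,-0.0247,0.001]], "delta_rot": [[0,0,0],[0,0,0],[0,0,0],[0,0,0],[0,0,0],[0,0,0]]}}

```text
time: 13.9
ee_pos: [0.5755, 0.2821, 0.2594]
eef_rot: [0.88, 0.476, 0.001, -0.0]
ft_force: [0.9, 0.1, 0.0]
width: 0.048
grip_force: 0.0
```

```bash
python3 kn.py 2; python3 -c "
from h import *
tell(None,tool(0))"
```

```text
knob img [0.5758 0.2806 0.1135] model [0.576  0.2781 0.    ]
5 rows pos [-0.0015  0.0015  0.1396] rot [0 0 0]
1 rows pos [0 0 0] rot [ 0.0008 -0.0004  0.002 ]
2 6 err 0.0 margin 0.681 [-0.38  0.44 -0.19  1.53  0.08  1.17 -1.17]
twist 2.4686527266837288e-08 0.13997813010525784 [-0.56  0.43  0.04  1.55 -0.02  1.16 -2.46]
t 13.9 [-0.39  0.36 -0.19  1.35  0.07  1.43 -1.15] [0.5755 0.2821 0.2594]
t 13.9 box-frame tcp [-0.007   0.0326  0.2594] q [-0.39  0.36 -0.19  1.35  0.07  1.43 -1.15] F [0.9 0.1 0. ] w 0.048
turn units [ 0.0002 -0.0009  0.0014] deg 0.3
```

Emit:
{"api": "play_rows", "payload": {"claw": [0.45,0.45,0.45,0.45,0.45,0.45], "delta_pos": [[-0.0015,0.0015,0.14],[-0.0015,0.0015,0.14],[-0.0015,0.0015,0.14],[-0.0015,0.0015,0.14],[-0.0015,0.0015,0.08],[-0.0015,0.0015,0.06]], "delta_rot": [[0,0,0],[0,0,0],[0,0,0],[0,0,0],[0,0,0],[0,0,0]]}}

```text
time: 14.5
ee_pos: [0.5758, 0.2779, 0.1183]
eef_rot: [0.88, 0.475, 0.001, -0.0]
ft_force: [-0.6, 0.3, -0.7]
width: 0.0478
grip_force: 0.0
```

Emit:
{"api": "play_rows", "payload": {"claw": [0.65,0.75,0.85,1,1,1,1], "delta_pos": [[0,0,0],[0,0,0],[0,0,0],[0,0,0],[0,0,0],[0,0,0],[0,0,0]], "delta_rot": [[0,0,0],[0,0,0],[0,0,0],[0,0,0],[0,0,0],[0,0,0],[0,0,0]], "squeeze": 30}}

```text
time: 15.2
ee_pos: [0.5746, 0.2788, 0.1202]
eef_rot: [0.88, 0.476, 0.001, -0.001]
ft_force: [-8.1, 1.6, 6.4]
width: 0.0119
grip_force: 30.0
```

Emit:
{"api": "play_rows", "payload": {"claw": [1,1,1,1,1,1], "delta_pos": [[0,0,0],[0,0,0],[0,0,0],[0,0,0],[0,0,0],[0,0,0]], "delta_rot": [[0,0,0.032],[0,0,0.032],[0,0,0.032],[0,0,0.032],[0,0,0.032],[0,0,0.032]]}}

```text
time: 15.8
ee_pos: [0.5731, 0.2807, 0.1202]
eef_rot: [0.981, 0.192, -0.001, -0.002]
ft_force: [-13.7, 6.3, 8.3]
width: 0.0117
grip_force: 30.0
```

Emit:
{"api": "play_rows", "payload": {"claw": [1,1,1,1,1,1], "delta_pos": [[0,0,0],[0,0,0],[0,0,0],[0,0,0],[0,0,0],[0,0,0]], "delta_rot": [[0,0,0.032],[0,0,0.032],[0,0,0.032],[0,0,0.032],[0,0,0.032],[0,0,0.032]]}}

```text
time: 16.4
ee_pos: [0.5728, 0.2831, 0.1202]
eef_rot: [0.994, -0.107, -0.001, -0.003]
ft_force: [-10.8, 12.2, 4.8]
width: 0.0115
grip_force: 30.0
```

```bash
python3 -c "
from h import *
tell(None,tool(0))
s=__import__('bench').r.read_state(); print(np.round(s['torque'],2),s['grip_force'])"
```

```text
t 16.4 box-frame tcp [-0.0077  0.0354  0.1202] q [-0.54  0.43  0.01  1.55 -0.01  1.16 -2.31] F [-10.8  12.2   4.8] w 0.0115
turn units [-0.0024 -0.0004 -0.3825] deg 68.9
[2.79 2.69 0.2 ] 30.025405883789062
```

Emit:
{"api": "play_rows", "payload": {"claw": [1,1,1,1], "delta_pos": [[0,0,0],[0,0,0],[0,0,0],[0,0,0]], "delta_rot": [[0,0,0.012],[0,0,0.012],[0,0,0.012],[0,0,0]]}}

```text
time: 16.8
ee_pos: [0.5732, 0.2831, 0.1202]
eef_rot: [0.987, -0.162, -0.001, -0.003]
ft_force: [-9.7, 12.5, 4.0]
width: 0.0128
grip_force: 31.5
```

```bash
python3 -c "
from h import *
tell(None,tool(0))
s=__import__('bench').r.read_state(); print(np.round(s['torque'],2),s['grip_force'])"
```

```text
t 16.8 box-frame tcp [-0.0074  0.0352  0.1202] q [-0.55  0.43  0.03  1.55 -0.02  1.16 -2.41] F [-9.7 12.5  4. ] w 0.0128
turn units [-0.0023 -0.0005 -0.4173] deg 75.1
[2.67 2.33 0.67] 31.45425606518984
```

Emit:
{"api": "play_rows", "payload": {"claw": [0.8,0.6,0.3,0,0,0,0], "delta_pos": [[0,0,0],[0,0,0],[0,0,0],[0,0,0],[0,0,0],[0,0,0],[0,0,0]], "delta_rot": [[0,0,-0.01],[0,0,0],[0,0,0],[0,0,0],[0,0,0],[0,0,0],[0,0,0]]}}

```text
time: 17.5
ee_pos: [0.5769, 0.2766, 0.1196]
eef_rot: [0.989, -0.149, 0.002, -0.001]
ft_force: [0.7, -0.1, 0.1]
width: 0.0578
grip_force: 0.0
```

Emit:
{"api": "play_rows", "payload": {"claw": [0,0,0,0,0,0], "delta_pos": [[0,0,-0.08],[0,0,-0.15],[0,0,-0.15],[0,0,-0.15],[0,0,-0.15],[0,0,-0.15]], "delta_rot": [[0,0,0],[0,0,0],[0,0,0],[0,0,0],[0,0,0],[0,0,0]]}}

```text
time: 18.1
ee_pos: [0.5762, 0.2764, 0.2884]
eef_rot: [0.989, -0.149, 0.002, -0.001]
ft_force: [-0.2, -0.4, -0.6]
width: 0.0869
grip_force: 0.0
```

```bash
python3 -c "
from h import *
tell()
from bench import r
c=r.camera('side');a=cv2.resize(c['pixels'][150:280,220:400,::-1],None,fx=4,fy=4,interpolation=2)
cv2.imwrite('pics/s4.png',a)"
```

```text
t 18.1 box-frame tcp [-0.0114  0.0289  0.2884] q [-0.55  0.33  0.04  1.32 -0.01  1.48 -2.38] F [-0.2 -0.4 -0.6] w 0.0869
```

View pics/s4.png

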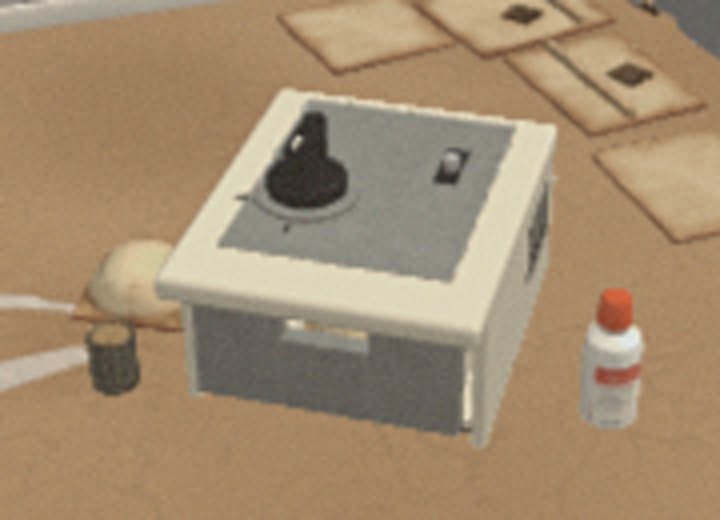

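The drawer is shut and the pin is up at (452,160). The knob bar is back at rest at (312,145), and the barrel, dome and glue stand where they were.

```bash
python3 -c "
from bench import r
print(r.close_job())"
```

```text
the job is handed in; nothing more can be done
None
```

I handed the job in at about 18 s: the drawer is shut with the catch pin up, the knob was turned to its stop and has sprung back, and the glue, barrel and dome look unmoved; the hand-in returned no verdict.

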